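Zero the readout and set the tube length stop to the green clip

TASK

Zero the length readout by pressing its red button fully down and letting it come up again. Then pull up the yellow spring knob of the blue length stop, slide the stop along its rail to the next hole, the one beside the green clip, and let the pin drop fully home in that hole. Finish still gripping the knob with the pin held fully home, and leave the loose things on the bench where they are.

Things in the scene. Friction and masses are not known exactly. Their poses are not given: they have to be found in the camera images.
- zero_button (a joint): red round spring push button on top of the readout: 0 = up, 0.006 m = fully down; it springs back by itself; it starts to move at 1.5 N and is fully down at 5 N (pressed straight down)
- zero_button_top (a point): centre of the red button's flat top, 57 mm above the bench when up; the button is 28 mm across and its top stands 10 mm above its black collar (44 mm across)
- readout: grey length readout box fixed to the bench, 90 (x) x 110 (y) x 35 mm high, origin under its centre; dark display with green bars on the half of its top away from the robot, the red button 18 mm to the -x side of its centre
- index_rail: fixture fixed to the bench: grey base plate 140 (x) x 360 (y) x 12 mm, origin under its centre; on it along y, at x = +20 mm, a steel tube 30 mm wide, top face 42 mm above the bench, with 7 square 14 mm holes, 16 mm deep, 45 mm apart (middle one at y = 0); at x = -41 mm a low tube rest, two strips 26 mm high
- stop: blue length stop: saddle 46 (x) x 50 (y) mm, top 52 mm above the bench, sliding along the fixture's y (about 2 N) once the pin is out. Steel boss 20 mm across up to 64 mm; 8 mm thick stop plate reaching 77 mm to -x, top at 60 mm. Origin on the tube's top face on the pin's axis. Starts locked in the middle hole
- plunger: yellow round knob of the spring plunger on the stop, 26 mm across, 26 mm high; origin at its centre, 83 mm above the bench when home. Pulls straight up 18 mm at most (5 to 9 N with its spring), drops back by itself; clears the tube's holes after 12 mm (standing 12 mm high: pin rests on the tube between holes). Rides with the stop: one grip on it pulls and slides
- pin_tip (a point): round lower end of the plunger's 9 mm steel pin, on the knob's axis 53 mm below its centre; home it is 12 mm below the tube's top face; the pin has about 2.5 mm of play each way in a hole
- green_clip: green plastic clip, 22 mm wide and 26 mm high, standing on the base plate on the far (+x) side of the steel tube with its nose towards the wanted hole; origin under it, 12 mm above the bench, 38 mm to the +x side of that hole; it is at the next hole on one side of the start hole
- green_hole (a point): centre of the mouth of the hole beside the green clip, in the steel tube's top face 42 mm above the bench: the hole that the pin must end in
- orange_clip: orange clip, same form, at the next hole on the other side: not the one wanted
- wrench: bystander, loose, to be left alone (not shifted by more than 20 mm): steel wrench, 170 mm long, lying on the bench to the left
- sealant: bystander, loose, to be left alone (not shifted by more than 20 mm): small bottle with red cap, 44 mm across, 100 mm high; origin under its centre
- coupling: bystander, loose, to be left alone (not shifted by more than 20 mm): brass hexagon coupling, 32 mm across, 48 mm high; origin under its centre
- elbow: bystander, loose, to be left alone (not shifted by more than 20 mm): steel elbow fitting, 51 mm high; origin under its centre
- adapter: bystander, loose, to be left alone (not shifted by more than 20 mm): small brass adapter, 28 mm across, 34 mm high, standing on the fixture's base plate at the -y end; origin under its centre
- parts_bin: bystander, loose, to be left alone (not shifted by more than 20 mm): dark grey parts bin with fittings, 100 x 140 x 60 mm; origin under its centre
- tube_offcut: bystander, loose, to be left alone (not shifted by more than 20 mm): steel tube offcut 18 mm across, 70 mm long, lying in the tube rest of the fixture at its +y end, out of the stop plate's way
Things that resemble listed ones, but are neither listed nor needed, are in the scene too. What is shaped like the readout but orange, pink or turquoise is not meant.

How it is judged (in metres and radians):
On the way, in this order (a step that is already met when the one before it is completed fails the run):
1. the red button is pressed fully down (value of joint zero_button above 0.005 m), for 0.05 s.
2. the red button is up again (value of joint zero_button below 0.001 m), for 0.1 s.
3. the yellow knob is pulled up, so that the pin leaves its hole (z of plunger in the frame of index_rail above 0.092 m), for 0.1 s.
4. the pin is home in the hole beside the green clip (z of plunger in the frame of index_rail below 0.0865 m and horizontal distance between pin_tip and green_hole below 0.006 m), for 0.2 s.
At the end, for the whole second after the job is handed in: The pin is home in the hole beside the green clip (axis within 6 mm of the hole's centre, knob within 3.5 mm of its lowest height), at rest, with the fingers still gripping the knob (over 4 N of contact, TCP within 26 mm of the knob's centre); the red button is up (all of step 4 and contact force between the fingers and plunger above 4 N and distance between the grasp point and plunger below 0.026 m and value of joint zero_button below 0.001 m and linear speed of each of stop, plunger below 0.01 m/s); the arm keeps its last pose, push and grip.
It fails at once if a loose bystander is moved more than 20 mm (distance of any of wrench, sealant, coupling, elbow, adapter, parts_bin, tube_offcut from where it was at the start of the episode above 0.02 m).
It also fails if it takes over 45 s, if anything falls off the work surface, if the arm or the gripper's body presses on something with over 40 N, if the wrist force passes 120 N, or if a joint passes its speed limit or range.

ROBOT

A 6-joint arm with a two-finger parallel gripper is mounted at the origin on the work surface. World frame = base frame: x ahead of the robot, y to its left, z up, the work surface at z = 0. Lengths are in m, angles in degrees, forces in N, time in s.
With the tool pointing down it reaches from about 0.35 to 0.725 m from the base axis. Payload 4.3 kg.
Tool frame: the origin (TCP) lies between the finger pads, 19 mm behind the fingertips; this is the grasp point; z points along the fingers, y is the line along which they close (so a half turn about z gives the same grasp; the last joint's range is limited). The gripper opens to 85 mm and grips with 20 to 120 N. Pads are 22 mm wide; open, the fingers measure 114 mm over their backs; the gripper's body (76 mm by 85 mm) begins 54 mm behind the grasp point. The pads swing forward as they close: fully open they stand 13 mm farther back than shut.
Start: joints at [70.227, 21.618, 4.641, 73.018, 0, 83.68], TCP at [0.134, 0.559, 0.25] pointing down, gripper open.
Joint ranges: [-156.06, 156.06], [-48.1, 94.91], [-58.44, 69.94], [-101.28, 121.22], [-78.64, 73.56], [-180, 180]. Speed limits (degrees/s): [147.25, 147.25, 180, 180, 180, 180].

INTERFACE

Orientations are given as [roll, pitch, yaw] about the fixed x, y, z axes, in that order (R = Rz(yaw) Ry(pitch) Rx(roll)).
In Python, from workcell import manip, viewer, finish_job gives the robot as it stands.
- The arm moves only by the tool step_arm, never from a script. Its argument "targets" is a list of rows, each a list of 3 entries, a list of its own where there are three numbers: the shift along the world's x, y, z in mm, then the turn, a rotation vector about the world's x, y, z in units of 5 degrees (1.0 is 5 degrees), then the opening, from 0 (shut) to 1 (fully open). In form: [[[dx, dy, dz], [rx, ry, rz], gripper], ...]. A call has 1 to 20 rows; each row shifts and turns the commanded pose from where the row before left it; what a row does not reach is not made up. A row lasts 1/12 s, in which the tool goes at most 41.7 mm and 7.16 degrees, less where a joint would pass 70% of its speed; a pose out of reach is approached as far as the arm can. A call with a gripper value outside its range is refused whole. The fingers move at their own pace and stop on an object; "grip_force" is the grip in N (left out, the last holds). Time passes only in rows, so rows that do not move let the fingers close. It gives the time, the measured TCP pose, the force, the opening and the grip force at its end, in the units of the state.
- manip.read_state(): the state, without advancing time (a new reading comes with each control period).
- viewer.read_camera(name): name is "scene" or "top" or "wrist"; returns a dict with "color" (420x560x3 uint8, red, green, blue), "camera_matrix" (3x3 intrinsics, pixels), "k1" (the pictures are not rectified: a ray, as slopes to the right and down, at radius r is drawn at 1 + k1 r^2 times it, then the intrinsics apply), "T" (4x4, takes a point from camera to world coordinates); the wrist camera has in their place "T_tool_cam" (4x4, takes a point from camera to tool coordinates, whose origin is the TCP and whose axes are the flange's). Camera axes: x right, y down, z forward; pixel columns grow to the right and rows downward; lengths in m; the calibration is good to about 2 mm. A picture is of the moment at which its call begins: read the wrist's pose just before it. There is no depth.
- finish_job(): hands the job in; it is judged then, once.
The state is a dict: "time_s": time; "joint_positions": joint angles; "qd": joint speeds; "joint_efforts": joint torques, N m; "eef_pos": TCP position; "tool_rot": TCP orientation; "contact_force": force on the tool from outside, world axes, zero at the start; "wrist_torque": the same for the moment, N m; "grip_width": opening from 0.0 (shut) to 1.0 (fully open); "grasp_force": force on a finger pad.
Only numpy, scipy, OpenCV 4.12 (cv2) and the standard library are available. Lean on these libraries where they do the work, as an engineer would, in place of code of your own. Each camera call takes 0.05 s, during which the arm holds its last target. There are 200 camera calls.

## Working session

There is one attempt and no reset: what is moved stays moved. The work goes in short steps, Python scripts to look and compute and a tool call to move; the robot and the scene stay as the last step left them, time stands still between calls to the robot, and variables do not carry over. Pictures are saved under pics/ and viewed, at most 10 in all, crops included, and the job is handed in when it is done.

Besides the shell and the picture viewer there is one more tool, called in YAML: its name, and indented under it one key for each argument. step_arm: Moves the arm, as the interface text tells. Its arguments: {"type":"object","properties":{"targets":{"type":"array","items":{"type":"array"}},"grip_force":{"type":"number"}},"required":["targets"]}

```bash
mkdir -p pics; cat > h.py <<'E'
import numpy as np, cv2
from workcell import manip, viewer
from scipy.spatial.transform import Rotation as R
def get(n):
    s=manip.read_state(); c=viewer.read_camera(n)
    if n=="wrist":
        T=np.eye(4); T[:3,:3]=R.from_euler('xyz',s['tool_rot'],degrees=True).as_matrix(); T[:3,3]=s['eef_pos']
        c['T']=T@c['T_tool_cam']
    return c
def ray(c,uv):
    K=np.array(c['camera_matrix']); d=np.array([c['k1'],0,0,0,0],float)
    p=cv2.undistortPoints(np.array([[uv]],float),K,d,None,None)[0,0]
    T=np.array(c['T']); v=T[:3,:3]@np.array([p[0],p[1],1]); return T[:3,3],v
def plane(c,uv,z):
    o,v=ray(c,uv); return o+v*(z-o[2])/v[2]
def pix(c,P):
    T=np.linalg.inv(np.array(c['T'])); 
    return cv2.projectPoints(np.array([P],float),cv2.Rodrigues(T[:3,:3])[0],T[:3,3],np.array(c['camera_matrix']),np.array([c['k1'],0,0,0,0],float))[0][0,0]
def save(c,n): cv2.imwrite('pics/'+n+'.png',cv2.cvtColor(c['color'],cv2.COLOR_RGB2BGR))
E
python3 - <<'E'
from h import *
for n in ('scene','top'):
    c=get(n); save(c,n+'0'); print(n,np.round(c['T'],3).tolist(),c['k1'])
print(manip.read_state())
E
```

```text
scene [[0.322, 0.795, -0.514, 1.073], [0.947, -0.276, 0.166, -0.205], [-0.01, -0.54, -0.841, 1.11], [0.0, 0.0, 0.0, 1.0]] 0.04487437785577093
top [[-0.011, -0.99, 0.144, 0.254], [-1.0, 0.012, 0.005, -0.006], [-0.007, -0.144, -0.99, 1.408], [0.0, 0.0, 0.0, 1.0]] -0.08792599452376482
{'time_s': 0.1, 'joint_positions': array([7.02295212e+01, 2.16561826e+01, 4.57139885e+00, 7.30168613e+01,
       7.72647085e-04, 8.36804634e+01]), 'qd': array([-0.00141046, -0.12765145,  0.16424779, -0.0152056 ,  0.004423  ,
       -0.11746054]), 'joint_efforts': array([ 2.11335937e-03, -4.64694071e+01,  2.70582926e+01,  1.20127009e-02,
       -3.23497773e-05,  1.80655768e-06]), 'eef_pos': array([0.1335585 , 0.55872321, 0.24917497]), 'tool_rot': array([-1.79899058e+02, -1.19563472e-02,  1.66549047e+02]), 'contact_force': array([-0.28684076,  0.07030292, -0.30257898]), 'wrist_torque': array([0.04245118, 0.00362605, 0.01720794]), 'grasp_force': 0.0, 'grip_width': 0.9995739540026966}
```

View pics/scene0.png

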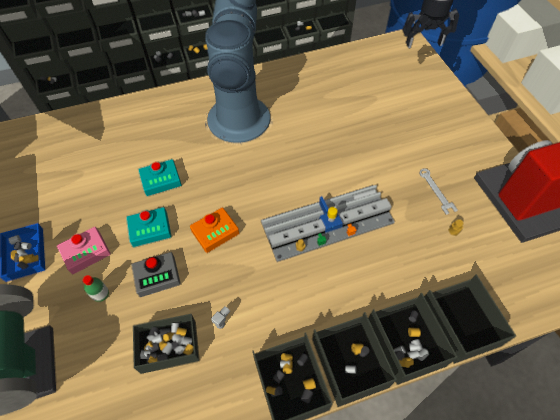

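View pics/top0.png

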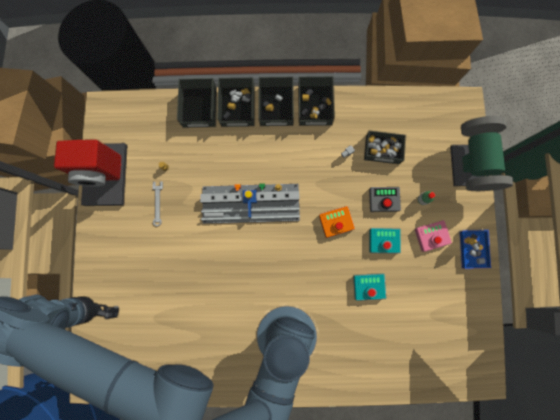

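The scene view shows the grey readout at about (157,270), with its red button at (152,263). The knob is at (333,212), the green clip at (321,240) and the orange clip at (351,230). In the top view the button is at (387,203), the knob at (249,195) and the green clip at (262,187), which is on the -y side. Next I'll measure these by colour in both views.

```bash
cat >> h.py <<'E'
def blob(c,near,col,rad=25,amin=4):
    hsv=cv2.cvtColor(c['color'],cv2.COLOR_RGB2HSV)
    h,s,v=[hsv[...,i].astype(int) for i in range(3)]
    lo,hi=dict(red=(-6,6),yellow=(20,32),green=(45,85),orange=(8,14),blue=(105,125))[col]
    hh=np.where(h>170,h-180,h); m=((hh>=lo)&(hh<=hi)&(s>150)&(v>70)).astype(np.uint8)
    mm=np.zeros_like(m); cv2.circle(mm,(int(near[0]),int(near[1])),rad,1,-1); m&=mm
    n,l,st,ce=cv2.connectedComponentsWithStats(m)
    if n<2: return None
    i=max(range(1,n),key=lambda i:st[i,4]); return ce[i],st[i]
E
python3 - <<'E'
from h import *
pts=dict(btn=('red',.056,(152,263),(387,203)),knob=('yellow',.09,(333,212),(249,195)),green=('green',.025,(321,240),(262,187)),orange=('orange',.025,(351,230),(238,188)))
for k,(col,z,a,b) in pts.items():
    for n,p in (('scene',a),('top',b)):
        c=get(n); r=blob(c,p,col,12)
        print(k,n,None if r is None else (np.round(r[0],1),r[1][4],np.round(plane(c,r[0],z),4)))
E
```

```text
btn scene (array([150.9, 262.4]), np.int32(108), array([ 0.4744, -0.3687,  0.056 ]))
btn top (array([386.9, 202.5]), np.int32(58), array([ 0.4711, -0.3669,  0.056 ]))
knob scene (array([332.1, 212.4]), np.int32(94), array([0.5056, 0.1264, 0.09  ]))
knob top (array([248., 194.]), np.int32(37), array([0.5016, 0.1284, 0.09  ]))
green scene (array([321.1, 239.1]), np.int32(71), array([0.5407, 0.0852, 0.025 ]))
green top (array([261.6, 186.2]), np.int32(13), array([0.5422, 0.0849, 0.025 ]))
orange scene (array([350.7, 229.2]), np.int32(82), array([0.5383, 0.1753, 0.025 ]))
orange top (array([237.2, 187.1]), np.int32(23), array([0.54  , 0.1751, 0.025 ]))
```

step_arm:
  targets:
    - [[15, -15, 0], [0, 0, 0.5], 1]
    - [[27, -27, 0], [0, 0, 0.5], 1]
    - [[27, -27, 0], [0, 0, 0.5], 1]
    - [[27, -27, 0], [0, 0, 0.5], 1]
    - [[27, -27, 0], [0, 0, 0.5], 1]
    - [[27, -27, 0], [0, 0, 0.48], 1]
    - [[27, -27, 0], [0, 0, 0], 1]
    - [[27, -27, 0], [0, 0, 0], 1]
    - [[27, -27, 0], [0, 0, 0], 1]
    - [[27, -27, 0], [0, 0, 0], 1]
    - [[27, -27, 0], [0, 0, 0], 1]
    - [[27, -27, 0], [0, 0, 0], 1]
    - [[20, -27, 0], [0, 0, 0], 1]
    - [[16, -27, 0], [0, 0, 0], 1]
    - [[10, -27, 0], [0, 0, 0], 1]
    - [[8, -27, 0], [0, 0, 0], 1]
    - [[0, -20, 0], [0, 0, 0], 1]
    - [[0, -10, 0], [0, 0, 0], 1]
    - [[0, 0, 0], [0, 0, 0], 1]
    - [[0, 0, 0], [0, 0, 0], 1]

```text
time_s: 2.17
eef_pos: [0.4996, 0.1095, 0.2501]
tool_rot: [179.9, 0.0, -178.6]
contact_force: [-0.6, 0.5, 0.1]
grip_width: 1.0
grasp_force: 0.0
```

```bash
python3 - <<'E'
from h import *
s=manip.read_state(); print(s['time_s'],s['eef_pos'],s['tool_rot'],s['contact_force'])
c=get('wrist'); save(c,'w1')
for k,P in dict(knob=(.503,.127,.09),green=(.541,.085,.025),orange=(.539,.175,.025)).items(): print(k,pix(c,P))
E
```

```text
2.1667 [0.49960379 0.10953076 0.25014098] [ 1.79949899e+02  2.32197167e-03 -1.78587540e+02] [-0.5700559   0.53832484  0.09611512]
knob [298.86960851 200.18765659]
green [257.96134437 213.85892185]
orange [335.95099225 213.99042682]
```

View pics/w1.png

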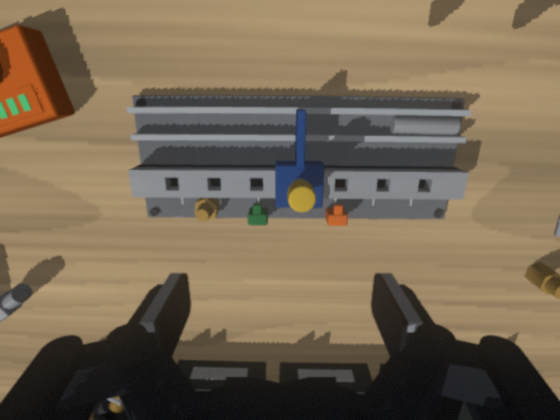

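The wrist view shows the rail with the knob at (301,196). The holes are at (172,184), (214,184), (257,184), (341,184), (383,185) and (425,185), so the wanted one is (257,184). The green clip is at (258,215) and the orange one at (337,216).

```bash
cat >> h.py <<'E'
def holes(c,guess,rad=10):
    g=cv2.cvtColor(c['color'],cv2.COLOR_RGB2GRAY); out=[]
    for u,v in guess:
        m=(g<75).astype(np.uint8); mm=np.zeros_like(m); cv2.circle(mm,(u,v),rad,1,-1)
        ys,xs=np.nonzero(m&mm); out.append((xs.mean(),ys.mean(),len(xs)))
    return out
E
python3 - <<'E'
from h import *
c=get('wrist')
P=[]
for h in holes(c,[(172,184),(214,184),(257,184),(341,184),(383,185),(425,185)]):
    p=plane(c,h[:2],.042); P.append(p); print(np.round(h,1),np.round(p,4))
P=np.array(P); k=np.array([-3,-2,-1,1,2,3])
fx=np.polyfit(k,P[:,0],1); fy=np.polyfit(k,P[:,1],1); print('dir',fx,fy)
r=blob(c,(301,193),'yellow',25); print(r, plane(c,r[0],.09))
for col,p in (('green',(258,215)),('orange',(337,216))):
    r=blob(c,p,col,15); print(col,r[0],r[1],plane(c,r[0],.03))
# knob top rim: ellipse; two-view triangulation of blob centroid
o=[];
for n,p in (('scene',(332,212)),('top',(248,194)),('wrist',(301,195))):
    cc=c if n=='wrist' else get(n); r=blob(cc,p,'yellow',25 if n=='wrist' else 12); o.append(ray(cc,r[0]))
A=0;b=0
for q,d in o:
    d=d/np.linalg.norm(d);M=np.eye(3)-np.outer(d,d);A=A+M;b=b+M@q
x=np.linalg.solve(A,b);print('knob tri',x,[np.linalg.norm(np.cross(x-q,d/np.linalg.norm(d))) for q,d in o])
E
```

```text
[171.3 183.  124. ] [ 0.5022 -0.0058  0.042 ]
[213.5 183.2 130. ] [0.5013 0.0393 0.042 ]
[255.5 183.8 130. ] [0.5009 0.084  0.042 ]
[340.  184.4 121. ] [0.4993 0.1739 0.042 ]
[381.2 185.2 104. ] [0.4989 0.2182 0.042 ]
[422.6 185.6  96. ] [0.4981 0.263  0.042 ]
dir [-0.00067127  0.5001278 ] [0.04479077 0.1287535 ]
(array([300.64672897, 198.04485981]), array([288, 186,  26,  26, 535], dtype=int32)) [0.50081967 0.12911719 0.09      ]Traceback (most recent call last):
  File "<stdin>", line 10, in <module>
TypeError: 'NoneType' object is not subscriptable
```

The pitch comes out at 44.8 mm, which matches the 45 mm given. The start hole is at (0.500, 0.129) and the green hole at (0.501, 0.084). Next is the button.

step_arm:
  targets:
    - [[-1, -15, 0], [0, 0, 0], 0]
    - [[-2, -32, 0], [0, 0, 0], 0]
    - [[-2, -32, 0], [0, 0, 0], 0]
    - [[-2, -32, 0], [0, 0, 0], 0]
    - [[-2, -32, 0], [0, 0, 0], 0]
    - [[-2, -32, 0], [0, 0, 0], 0]
    - [[-2, -32, 0], [0, 0, 0], 0]
    - [[-2, -32, 0], [0, 0, 0], 0]
    - [[-2, -32, 0], [0, 0, 0], 0]
    - [[-2, -32, 0], [0, 0, 0], 0]
    - [[-2, -32, 0], [0, 0, 0], 0]
    - [[-2, -32, 0], [0, 0, 0], 0]
    - [[-2, -32, 0], [0, 0, 0], 0]
    - [[-2, -32, 0], [0, 0, 0], 0]
    - [[-1, -28, 0], [0, 0, 0], 0]
    - [[0, -18, 0], [0, 0, 0], 0]
    - [[0, 0, 0], [0, 0, 0], 0]
    - [[0, 0, 0], [0, 0, 0], 0]

```text
time_s: 3.77
eef_pos: [0.4724, -0.3673, 0.2496]
tool_rot: [179.9, 0.0, -178.5]
contact_force: [0.4, 0.6, -0.6]
grip_width: 0.001
grasp_force: 0.0
```

```bash
python3 - <<'E'
from h import *
s=manip.read_state(); print(s['time_s'],s['eef_pos'],s['tool_rot'],s['grip_width'],s['contact_force'])
c=get('wrist'); save(c,'w2')
g=pix(c,(.4725,-.368,.057)); print(g)
r=blob(c,g,'red',35); print(r, plane(c,r[0],.056), plane(c,r[0],.057))
E
```

```text
3.7667 [ 0.47244901 -0.36733258  0.24963718] [ 1.79946363e+02  5.54356282e-03 -1.78534967e+02] 0.0009848531230310512 [ 0.36776779  0.63542269 -0.55217004]
[279.4179816  187.02912264]
(array([279.33993399, 183.5       ]), array([266, 170,  28,  28, 606], dtype=int32)) [ 0.46906564 -0.36816486  0.056     ] [ 0.46880674 -0.3681689   0.057     ]
```

View pics/w2.png

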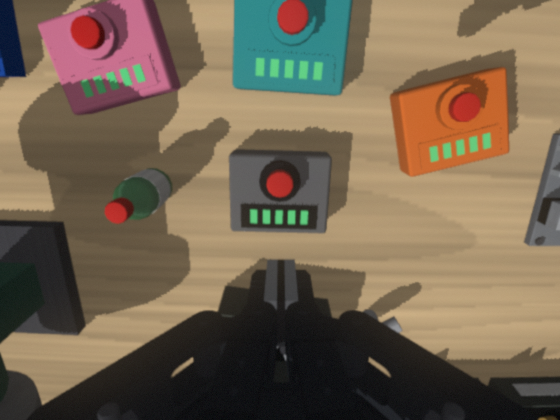

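The wrist view shows the grey readout with its button at (279,183), which is (0.470, -0.368) and agrees with the other views. I'll press it straight down with the fingers shut.

step_arm:
  targets:
    - [[-2, -1, -15], [0, 0, 0], 0]
    - [[0, 0, -30], [0, 0, 0], 0]
    - [[0, 0, -35], [0, 0, 0], 0]
    - [[0, 0, -35], [0, 0, 0], 0]
    - [[0, 0, -30], [0, 0, 0], 0]
    - [[0, 0, -18], [0, 0, 0], 0]
    - [[0, 0, -7], [0, 0, 0], 0]
    - [[0, 0, 0], [0, 0, 0], 0]
    - [[0, 0, -3], [0, 0, 0], 0]
    - [[0, 0, -3], [0, 0, 0], 0]
    - [[0, 0, -1], [0, 0, 0], 0]
    - [[0, 0, 0], [0, 0, 0], 0]

```text
time_s: 4.82
eef_pos: [0.4712, -0.3695, 0.0746]
tool_rot: [-179.9, 0.2, -178.5]
contact_force: [1.5, 0.5, 2.5]
grip_width: 0.001
grasp_force: 1.0
```

step_arm:
  targets:
    - [[0, 0, -2], [0, 0, 0], 0]
    - [[0, 0, -1], [0, 0, 0], 0]
    - [[0, 0, 0], [0, 0, 0], 0]
    - [[0, 0, 0], [0, 0, 0], 0]

```text
time_s: 5.15
eef_pos: [0.471, -0.3695, 0.0709]
tool_rot: [-179.9, 0.1, -178.5]
contact_force: [3.0, 0.9, 4.8]
grip_width: 0.0
grasp_force: 2.1
```

step_arm:
  targets:
    - [[0, 0, -1], [0, 0, 0], 0]
    - [[0, 0, -1], [0, 0, 0], 0]
    - [[0, 0, 0], [0, 0, 0], 0]
    - [[0, 0, 0], [0, 0, 0], 0]

```text
time_s: 5.48
eef_pos: [0.4709, -0.3695, 0.0697]
tool_rot: [-179.9, 0.2, -178.5]
contact_force: [2.4, 1.5, 10.7]
grip_width: 0.001
grasp_force: 5.4
```

The button bottomed out at 10.7 N after about 6 mm of travel. I'll hold it briefly, then retract and go back over the knob.

step_arm:
  targets:
    - [[0, 0, -1], [0, 0, 0], 0]
    - [[0, 0, 0], [0, 0, 0], 0]
    - [[0, 0, 8], [0, 0, 0], 0]
    - [[0, 0, 15], [0, 0, 0], 0]
    - [[0, 0, 30], [0, 0, 0], 0]
    - [[0, 0, 35], [0, 0, 0], 0]
    - [[0, 0, 35], [0, 0, 0], 0]
    - [[0, 0, 25], [0, 0, 0], 0]
    - [[0, 15, 10], [0, 0, 0], 0.5]
    - [[2, 32, 0], [0, 0, 0], 1]
    - [[2, 32, 0], [0, 0, 0], 1]
    - [[2, 32, 0], [0, 0, 0], 1]
    - [[2, 32, 0], [0, 0, 0], 1]
    - [[2, 32, 0], [0, 0, 0], 1]
    - [[2, 32, 0], [0, 0, 0], 1]
    - [[2, 32, 0], [0, 0, 0], 1]
    - [[2, 32, 0], [0, 0, 0], 1]
    - [[2, 32, 0], [0, 0, 0], 1]
    - [[2, 32, 0], [0, 0, 0], 1]

```text
time_s: 7.07
eef_pos: [0.4872, -0.0318, 0.2232]
tool_rot: [180.0, -0.3, -178.6]
contact_force: [0.5, -0.3, -0.4]
grip_width: 1.001
grasp_force: 0.0
```

step_arm:
  targets:
    - [[2, 32, 0], [0, 0, 0], 1]
    - [[2, 32, 0], [0, 0, 0], 1]
    - [[2, 32, 0], [0, 0, 0], 1]
    - [[2, 32, 0], [0, 0, 0], 1]
    - [[2, 25, 0], [0, 0, 0], 1]
    - [[0, 10, 0], [0, 0, 0], 1]
    - [[0, 0, 0], [0, 0, 0], 1]
    - [[0, 0, 0], [0, 0, 0], 1]

```text
time_s: 7.73
eef_pos: [0.4984, 0.1288, 0.2239]
tool_rot: [-179.9, -0.2, -178.5]
contact_force: [0.4, 0.3, -0.6]
grip_width: 0.999
grasp_force: 0.0
```

```bash
python3 - <<'E'
from h import *
s=manip.read_state(); print(s['time_s'],s['eef_pos'],s['tool_rot'],s['grip_width'])
c=get('wrist'); save(c,'w3')
g=pix(c,(.5005,.129,.09)); r=blob(c,g,'yellow',30); print(g,r, plane(c,r[0],.09))
r=blob(c,pix(c,(.54,.085,.025)),'green',20); print(r and (r[0],plane(c,r[0],.03)))
for h in [(.5008,.084,.042),(.4995,.1735,.042)]:
  q=pix(c,h); q=holes(c,[(int(q[0]),int(q[1]))],12)[0]; print(q,plane(c,q[:2],.042))
E
```

```text
7.7333 [0.49842349 0.12880242 0.22385546] [-1.79912704e+02 -1.69627637e-01 -1.78505648e+02] 0.9990507342927532
[280.63112319 208.01071971] (array([280.64401294, 208.66343042]), array([267, 195,  28,  28, 618], dtype=int32)) [0.50108337 0.12902612 0.09      ]
None
(np.float64(235.16), np.float64(191.39333333333335), 150) [0.50059524 0.08404269 0.042     ]
(np.float64(325.9591836734694), np.float64(192.46938775510205), 147) [0.4993413 0.1737357 0.042    ]
```

The knob is at (0.5005, 0.129). I'll descend and grip it.

step_arm:
  targets:
    - [[2, 0, -20], [0, 0, 0], 1]
    - [[0, 0, -35], [0, 0, 0], 1]
    - [[0, 0, -35], [0, 0, 0], 1]
    - [[0, 0, -28], [0, 0, 0], 1]
    - [[0, 0, -14], [0, 0, 0], 1]
    - [[0, 0, -7], [0, 0, 0], 1]
    - [[0, 0, 0], [0, 0, 0], 1]
    - [[0, 0, 0], [0, 0, 0], 0.6]
    - [[0, 0, 0], [0, 0, 0], 0.3]
    - [[0, 0, 0], [0, 0, 0], 0.1]
    - [[0, 0, 0], [0, 0, 0], 0]
    - [[0, 0, 0], [0, 0, 0], 0]
    - [[0, 0, 0], [0, 0, 0], 0]
    - [[0, 0, 0], [0, 0, 0], 0]
  grip_force: 50

```text
time_s: 8.95
eef_pos: [0.5026, 0.1293, 0.0871]
tool_rot: [-180.0, 0.1, -178.5]
contact_force: [-0.9, -0.8, 5.2]
grip_width: 0.285
grasp_force: 48.8
```

step_arm:
  targets:
    - [[0, 0, 4], [0, 0, 0], 0]
    - [[0, 0, 5], [0, 0, 0], 0]
    - [[0, 0, 5], [0, 0, 0], 0]
    - [[0, 0, 3], [0, 0, 0], 0]
    - [[0, 0, 0], [0, 0, 0], 0]
    - [[0, 0, 0], [0, 0, 0], 0]

```text
time_s: 9.45
eef_pos: [0.5025, 0.1293, 0.1031]
tool_rot: [180.0, 0.1, -178.6]
contact_force: [5.9, 1.3, -8.5]
grip_width: 0.288
grasp_force: 49.4
```

```bash
python3 - <<'E'
from h import *
s=manip.read_state(); print(s['time_s'],s['eef_pos'],s['contact_force'])
c=get('scene'); r=blob(c,(332,212),'yellow',15); print(r)
print('expected shift',pix(c,(.5008,.129,.105))-pix(c,(.5008,.129,.09)))
w=get('wrist'); save(w,'w4')
E
```

```text
9.45 [0.50245304 0.129291   0.10307185] [ 5.85739742  1.30445022 -8.46285107]
(array([334.21917808, 209.31506849]), array([331, 204,   8,  12,  73], dtype=int32))
expected shift [ 0.49827046 -3.00109942]
```

View pics/w4.png

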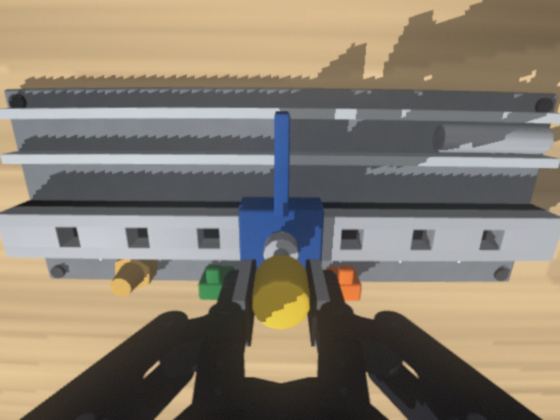

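The wrist view shows the knob at (280,290), gripped and raised, with the pin out and the green clip at (215,285) on the -y side. The 8.5 N pull and the 16 mm rise both fit. Now I'll slide it 45 mm towards -y.

step_arm:
  targets:
    - [[0, -3, 0], [0, 0, 0], 0]
    - [[0, -5, 0], [0, 0, 0], 0]
    - [[0, -5, 0], [0, 0, 0], 0]
    - [[0, -5, 0], [0, 0, 0], 0]
    - [[0, -5, 0], [0, 0, 0], 0]
    - [[0.5, -5, 0], [0, 0, 0], 0]
    - [[0, -5, 0], [0, 0, 0], 0]
    - [[0, -5, 0], [0, 0, 0], 0]
    - [[0, -4, 0], [0, 0, 0], 0]
    - [[0, -3, 0], [0, 0, 0], 0]
    - [[0, 0, 0], [0, 0, 0], 0]
    - [[0, 0, 0], [0, 0, 0], 0]

```text
time_s: 10.55
eef_pos: [0.5032, 0.084, 0.103]
tool_rot: [-180.0, 0.1, -178.6]
contact_force: [6.9, -1.2, -8.3]
grip_width: 0.29
grasp_force: 49.5
```

```bash
python3 - <<'E'
from h import *
s=manip.read_state(); print(s['time_s'],s['eef_pos'],s['contact_force'])
w=get('wrist'); save(w,'w5')
g=pix(w,(.5008,.084,.106)); r=blob(w,g,'yellow',40); print(g,r,plane(w,r[0],.106))
# saddle centre from blue mask at z=.052
hsv=cv2.cvtColor(w['color'],cv2.COLOR_RGB2HSV); m=((abs(hsv[...,0].astype(int)-113)<12)&(hsv[...,1]>130)).astype(np.uint8)
for v in range(200,262,10):
    x=np.nonzero(m[v])[0]
    if len(x): print(v,x.min(),x.max(),np.round(plane(w,((x.min()+x.max())/2,v),.052),4))
E
```

```text
10.55 [0.50321656 0.08399899 0.10298814] [ 6.94255433 -1.19458202 -8.25846732]
[280.17506728 297.59283411] (array([281.28165064, 300.70192308]), array([ 252,  269,   58,   60, 2496], dtype=int32)) [0.50241159 0.0845306  0.106     ]
200 251 319 [0.4726 0.086  0.052 ]
210 240 321 [0.4787 0.0836 0.052 ]
220 240 321 [0.4849 0.0838 0.052 ]
230 240 321 [0.4912 0.0839 0.052 ]
240 241 321 [0.4976 0.0844 0.052 ]
250 241 320 [0.5042 0.0842 0.052 ]
260 256 305 [0.511  0.0844 0.052 ]
```

The saddle centre is at y = 0.084, on the hole. I'll lower the pin.

step_arm:
  targets:
    - [[-1, 0, -3], [0, 0, 0], 0]
    - [[-1, 0, -4], [0, 0, 0], 0]
    - [[0, 0, -4], [0, 0, 0], 0]
    - [[0, 0, -3], [0, 0, 0], 0]
    - [[0, 0, -2], [0, 0, 0], 0]
    - [[0, 0, -1], [0, 0, 0], 0]
    - [[0, 0, 0], [0, 0, 0], 0]
    - [[0, 0, 0], [0, 0, 0], 0]

```text
time_s: 11.27
eef_pos: [0.5032, 0.084, 0.0873]
tool_rot: [-180.0, 0.3, -178.6]
contact_force: [7.7, -0.8, -4.4]
grip_width: 0.284
grasp_force: 50.1
```

step_arm:
  targets:
    - [[0, 0, -1], [0, 0, 0], 0]
    - [[0, 0, -1], [0, 0, 0], 0]
    - [[0, 0, 0], [0, 0, 0], 0]
    - [[0, 0, 0], [0, 0, 0], 0]
    - [[0, 0, 0], [0, 0, 0], 0]

```text
time_s: 11.68
eef_pos: [0.5033, 0.084, 0.0871]
tool_rot: [-180.0, 0.4, -178.6]
contact_force: [2.0, -1.3, 11.0]
grip_width: 0.288
grasp_force: 51.8
```

```bash
python3 - <<'E'
from h import *
s=manip.read_state(); print(s['time_s'],s['eef_pos'],s['contact_force'],s['grasp_force'])
c=get('scene'); save(c,'s6'); cv2.imwrite('pics/s6c.png',cv2.resize(cv2.cvtColor(c['color'],cv2.COLOR_RGB2BGR)[150:290,110:430],None,fx=2.4,fy=2.4))
r=blob(c,pix(c,(.5008,.084,.09)),'yellow',12); print(r, plane(c,r[0],.09))
w=get('wrist')
hsv=cv2.cvtColor(w['color'],cv2.COLOR_RGB2HSV); m=((abs(hsv[...,0].astype(int)-113)<12)&(hsv[...,1]>130)).astype(np.uint8)
for P in [(.48,.084,.052),(.49,.084,.052)]:
    v=int(pix(w,P)[1]); x=np.nonzero(m[v])[0]; print(v,plane(w,((x.min()+x.max())/2,v),.052))
E
```

```text
11.6833 [0.50328856 0.08402265 0.08710989] [ 2.02777729 -1.25406499 10.98307512] 51.79336130619049
(array([318.05405405, 217.44594595]), array([315, 212,   8,  12,  74], dtype=int32)) [0.50806516 0.08458087 0.09      ]
221 [0.47950536 0.08363546 0.052     ]
239 [0.48997012 0.0838962  0.052     ]
```

View pics/s6c.png

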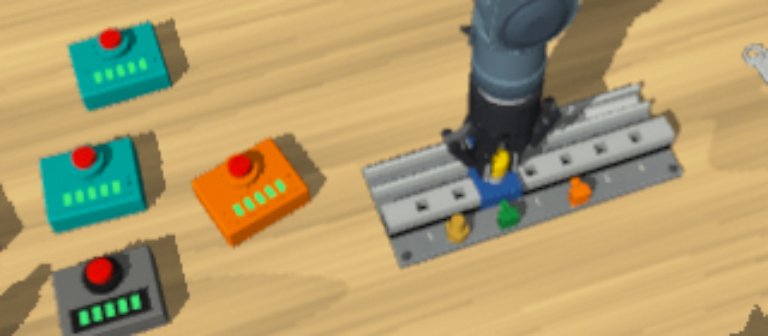

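The scene crop shows the stop beside the green clip at (508,213), with the knob at (500,165) still gripped. The grey readout's red button, at (100,270), is up. The TCP is back at its home height of 0.0871 m with an 11 N push against the stop, so the pin is home.

```bash
python3 -c "
from workcell import finish_job; print(finish_job())"
```

```text
the job is handed in; nothing more can be done
None
```

I pressed the red button fully down and let it spring back up, then moved the stop to the hole beside the green clip; the pin is fully home and the knob still gripped. The job was handed in at about 12 s, and it returned no verdict.

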